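Kit the parts for one power-supply board

ROBOT

A 6-joint arm with a two-finger parallel gripper is mounted at the origin on a cart in front of the work surface, level with it; the furniture and walls round the work are solid. World frame = base frame: x ahead of the robot, y to its left, z up, the work surface at z = 0. Lengths are in m, angles in rad, forces in N, time in s.
With the tool pointing down it reaches from about 0.25 to 0.85 m from the base axis. Payload 12.5 kg.
Tool frame: the origin (TCP) lies midway between the tips of the shut fingers; the grasp point (between the pads) lies 19 mm behind it; x points along the fingers, z is the direction in which the jaws open and shut, and the axes are right-handed (so a half turn about x gives the same grasp; the last joint's range is limited). The gripper opens to 93 mm and grips with 3 to 60 N. Pads are 15 mm wide; open, the fingers measure 128 mm over their backs; the gripper's body (75 mm by 188 mm) begins 65 mm behind the grasp point.
Start: joints at [1.131, 0.351, 1.652, -0, 1.139, -0.085], TCP at [0.191, 0.516, 0.181] pointing down, gripper open.
Joint ranges: [-2.75, 2.75], [-0.79, 2.1], [0.01, 2.65], [-1.57, 4.71], [0.07, 3.14], [-2.87, 2.87]. Speed limits (rad/s): [2.22, 2.22, 2.79, 3.14, 3.14, 3.14].

INTERFACE

Orientations are given as a rotation vector (axis times angle).
In Python, from cell import * gives the robot as it stands. The module is installed in compiled form; this text tells all that it offers.
- The arm moves only by the shell command python3 -m crank 'ROWS' [OPENING]. ROWS is JSON, a list of rows, each an object of numbers: "tx", "ty", "tz": the shift along the tool's x, y, z in m; "yaw": the turn about the tool's x in units of 8 degrees (1.0 is 8 degrees). In form: [{"tx": .., "ty": .., "tz": .., "yaw": ..}, ...]. A call has 1 to 8 rows; each row shifts and turns the commanded pose from where the row before left it, along the tool's axes as they then stand; what a row does not reach is not made up. A row lasts 1/10 s, in which the tool goes at most 50 mm and 8.59 degrees, less where a joint would pass 70% of its speed; a pose out of reach is approached as far as the arm can. A call is refused whole if a number of a shift passes 0.05 or a number of a turn 1, either way. A call with a gripper value outside its range is refused whole. OPENING is the finger opening in m, from 0 to 0.093, set as the call begins (- or left out, the last holds). The fingers move at their own pace and stop on an object; the grip force is fixed at half the most. Time passes only in rows, so rows that do not move let the fingers close. It gives the time, the measured TCP pose, the force and the opening at its end, in the units of the state.
- get_state(): the state, without advancing time (a new reading comes with each control period).
- get_image(name): name is "scene" or "top"; returns the picture (400x640x3 uint8, blue, green, red); there is no depth.
- camera_model(name): a dict with "fx", "fy", "cx", "cy" (pixels), "k1" (the pictures are not rectified: a ray, as slopes to the right and down, at radius r is drawn at 1 + k1 r^2 times it, then the intrinsics apply), "xyz" and "rotation" of the camera in the world. Camera axes: x right, y down, z forward; pixel columns grow to the right and rows downward; lengths in m; the calibration is good to about 2 mm. A picture is of the moment at which its call begins. camera_model takes no time and is no camera call.
- job_done(): hands the job in, once; it reports no verdict.
The state is a dict: "clock": time; "q": joint angles; "qvel": joint speeds; "joint_efforts": joint torques, N m; "position": TCP position; "orientation": TCP orientation; "force": force on the tool from outside, world axes, zero at the start; "ft_torque": the same for the moment, N m; "finger_gap": finger opening in m.
Only numpy, scipy, OpenCV 4.12 (cv2) and the standard library are available. Lean on these libraries where they do the work, as an engineer would, in place of code of your own. Each camera call takes 0.05 s, during which the arm holds its last target. There are 200 camera calls.

TASK

Make up the kit for one power-supply board: put the transformer, the heat sink, the taller of the two capacitors and the shorter of the two pin headers into the kit tray, each sitting flat and upright on the floor of the pocket shaped for it. Leave the short capacitor and the long pin header where they are on the bench.

Things in the scene. Friction and masses are not known exactly. Their poses are not given: they have to be found in the camera images.
- transformer: Small mains transformer with dark laminated core and yellow winding ends; loose. The core is 30 mm (x) by 36 mm (y) and reaches to 30 mm height; with the mounting tabs underneath and the winding it is 56 mm long in y. Grasp the core across x (30 mm). Origin: centre of its underside; z up, its long side along y.
- heat_sink: Aluminium heat sink, 40 x 40 mm, 26 mm tall, upright fins on a base plate; loose. Grasp across x or y (40 mm either way). Origin: centre of its underside; z up, x and y square to its sides, fins along y.
- capacitor_tall: Tall can capacitor: upright black cylinder with a bare metal top, 26 mm diameter, 48 mm tall; loose. Origin: centre of its underside; z up.
- header_5: Short cream-coloured pin header with five pins pointing up; loose. Body 11 mm (x) by 22 mm (y) by 12 mm tall, pins to 15 mm. Grasp the body across x (11 mm). Origin: centre of its underside; z up, its long side along y.
- capacitor_short: Look-alike that stays on the bench: short can capacitor, upright black cylinder with a metal top, 20 mm diameter, 26 mm tall; loose. Origin: centre of its underside; z up.
- header_9: Look-alike that stays on the bench: long cream-coloured pin header with nine pins, body 11 mm (x) by 40 mm (y) by 12 mm tall; loose. Origin: centre of its underside; z up, its long side along y.
- insert_oblong: One of four fixed flat grey inserts (84 x 84 x 20 mm) side by side, 2 x 2, in a low black tray, pitch 86 mm, parallel, order varies. This one: a large oblong pocket, 44 mm (x) by 70 mm (y), centred, open at the top, 8 mm deep, black floor. The transformer belongs here, its long side along y. Origin: centre of its underside, 4 mm above the bench; top face at 20 mm, pocket floor at 12 mm above the origin; z up.
- insert_square: One of four fixed flat grey inserts (84 x 84 x 20 mm) side by side, 2 x 2, in a low black tray, pitch 86 mm, parallel, order varies. This one: a square pocket, 54 x 54 mm, sides along x and y, centred, open at the top, 8 mm deep, black floor. The heat sink belongs here, sides parallel to the pocket's. Origin: centre of its underside, 4 mm above the bench; top face at 20 mm, pocket floor at 12 mm above the origin; z up.
- insert_round: One of four fixed flat grey inserts (84 x 84 x 20 mm) side by side, 2 x 2, in a low black tray, pitch 86 mm, parallel, order varies. This one: a round pocket, 40 mm diameter, centred, open at the top, 8 mm deep, black floor. The tall capacitor belongs here, standing upright. Origin: centre of its underside, 4 mm above the bench; top face at 20 mm, pocket floor at 12 mm above the origin; z up.
- insert_slot: One of four fixed flat grey inserts (84 x 84 x 20 mm) side by side, 2 x 2, in a low black tray, pitch 86 mm, parallel, order varies. This one: a small oblong pocket, 25 mm (x) by 36 mm (y), centred, open at the top, 5 mm deep, black floor. The short five-pin header belongs here, its long side along y, pins up. Origin: centre of its underside, 4 mm above the bench; top face at 20 mm, pocket floor at 15 mm above the origin; z up.
There are look-alikes about, which are no part of the job. Leave any orange look-alike of the capacitor_tall alone.

How it is judged:
By the outcome, as a careful person would: the job done as asked, in the order asked, and still so for the second after the job is handed in, with the robot touching nothing.
It also fails if it takes over 104 s, if anything falls off the work surface, if the arm or the gripper's body presses on something with over 40 N, if the wrist force passes 120 N, or if a joint passes its speed limit or range.

## Working session

There is one attempt and no reset: what is moved stays moved. The work goes in short steps, Python scripts to look and compute and a shell command to move; the robot and the scene stay as the last step left them, time stands still between calls to the robot, and variables do not carry over. Pictures are saved under pics/ and viewed, about 12 in all and at most 16, crops included, and the job is handed in when it is done.

```bash
mkdir -p pics; python3 - <<'E'
from cell import *
import cv2
for n in("scene","top"):
    cv2.imwrite(f"pics/{n}0.png",get_image(n)); print(n,camera_model(n))
print(get_state())
E
```

```text
scene {'fx': 511.37133283694317, 'fy': 511.37133283694317, 'cx': 314.3959097117722, 'cy': 201.54014557380464, 'k1': -0.05966774302986037, 'xyz': array([-0.14887525, -0.47142254,  0.91936573]), 'rotation': array([-2.18851616,  1.20275473, -0.43687028])}
top {'fx': 477.8207871380318, 'fy': 477.8207871380318, 'cx': 315.0997953846805, 'cy': 201.3155150523028, 'k1': -0.1349622394761864, 'xyz': array([ 0.43447437, -0.09336928,  1.22248775]), 'rotation': array([-2.19265285,  2.18016934, -0.04486821])}
{'clock': 0.1, 'q': array([ 1.13137661e+00,  3.51204625e-01,  1.65234234e+00,  2.83032380e-06,
        1.13909330e+00, -8.45792982e-02]), 'qvel': array([ 0.0020118 , -0.00131846, -0.00122171,  0.00027467,  0.00198373,
        0.0013961 ]), 'joint_efforts': array([ 6.80660905e-04, -4.98034251e+01, -2.85700285e+01,  7.00722705e-02,
        2.38782784e-02, -6.60204478e-05]), 'position': array([0.19091125, 0.51543919, 0.18014983]), 'orientation': array([-0.9445147 ,  1.35736384,  0.94365293]), 'force': array([ 0.01858076, -0.11182154,  0.29312404]), 'ft_torque': array([ 0.00857284,  0.03921089, -0.0596644 ]), 'finger_gap': 0.09312438523513372}
```

View pics/top0.png

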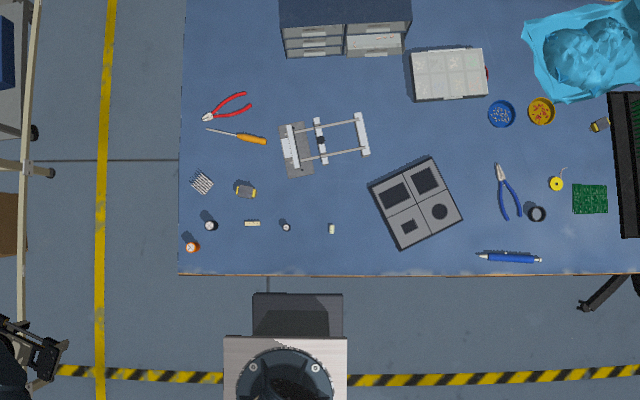

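View pics/scene0.png

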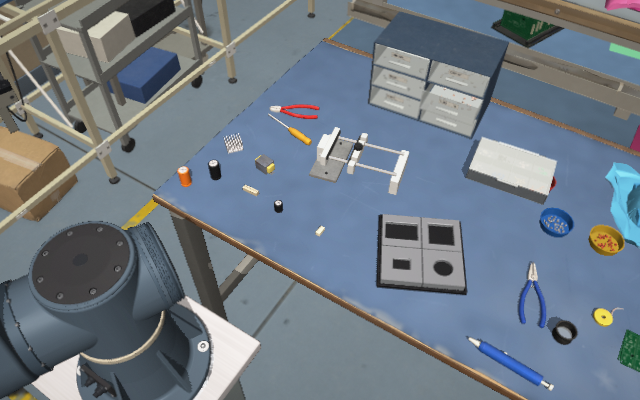

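Top view: heat sink (202,182), transformer (245,189) (similar thing far off at (600,125)), black tall capacitor (210,225) with an orange look-alike (192,247) and short black one (286,227), long header (252,223), short header (331,228), tray (415,203) with slot (409,226) and round (440,211). Next, close crops of the candidates and pockets.

```bash
cat > h.py <<'E'
import numpy as np, cv2
from cell import *
from scipy.spatial.transform import Rotation as R
class Cam:
    def __init__(s,n):
        m=camera_model(n); s.K=np.array([[m['fx'],0,m['cx']],[0,m['fy'],m['cy']],[0,0,1.]])
        s.d=np.array([m['k1'],0,0,0,0.]); s.c=np.array(m['xyz']); s.R=R.from_rotvec(m['rotation']).as_matrix()
    def cast(s,px,z):
        p=cv2.undistortPoints(np.array(px,float).reshape(-1,1,2),s.K,s.d).reshape(-1,2)
        r=np.c_[p,np.ones(len(p))]@s.R.T
        return s.c[:2]+r[:,:2]*((z-s.c[2])/r[:,2])[:,None]
    def proj(s,P):
        P=np.array(P,float).reshape(-1,3)
        rv=cv2.Rodrigues(s.R.T)[0]; return cv2.projectPoints(P,rv,-s.R.T@s.c,s.K,s.d)[0].reshape(-1,2)
def crop(im,x0,y0,x1,y1,f,name):
    cv2.imwrite(name,cv2.resize(im[y0:y1,x0:x1],None,fx=f,fy=f,interpolation=cv2.INTER_CUBIC))
E
python3 - <<'E'
import cv2
from h import *
a=cv2.imread('pics/top0.png');s=cv2.imread('pics/scene0.png')
A=cv2.resize(a[160:260,180:340],None,fx=5,fy=5,interpolation=cv2.INTER_CUBIC)
cv2.imwrite('pics/c1.png',A)
B=cv2.resize(a[150:255,360:470],None,fx=4,fy=4,interpolation=cv2.INTER_CUBIC)
C=cv2.resize(s[125:245,165:335],None,fx=4,fy=4,interpolation=cv2.INTER_CUBIC)
cv2.imwrite('pics/c2.png',B);cv2.imwrite('pics/c3.png',C)
g=cv2.cvtColor(a,cv2.COLOR_BGR2GRAY)
# pockets
c=Cam('top')
sub=cv2.resize(g[150:255,360:470],None,fx=4,fy=4,interpolation=cv2.INTER_CUBIC)
m=((sub>85)*255).astype('uint8')
cs,h=cv2.findContours(m,cv2.RETR_CCOMP,cv2.CHAIN_APPROX_NONE)
for k,ct in enumerate(cs):
    if cv2.contourArea(ct)<600: continue
    p=ct.reshape(-1,2); px=(p+.5)/4-.5+[360,150]
    w=(c.cast(px,.024)*1e3).astype(np.float32)
    r=cv2.minAreaRect(w); print(k,h[0,k,3],np.round(px.mean(0),1),np.round(r[0],1),np.round(r[1],1),round(r[2],1))
E
```

```text
1 -1 [416.5 200.9] [ 497.5 -331.8] [171.6 172.2] 26.1
7 1 [409.1 225.8] [ 440.4 -312.1] [28.3 38.6] 27.8
13 1 [439.2 211. ] [ 477.7 -389.6] [40.4 40.4] 0.2
20 1 [394.  195.4] [ 516.7 -274.2] [45.7 72.1] 26.3
21 1 [424.1 180.4] [ 554.9 -351.5] [56.3 56.4] 26.5
22 -1 [413.2 200.8] [ 501.9 -328.9] [266.7 282. ] 0.0
23 22 [413.9 201. ] [ 501.5 -325.7] [195.5 188. ] 26.2
```

View pics/c1.png

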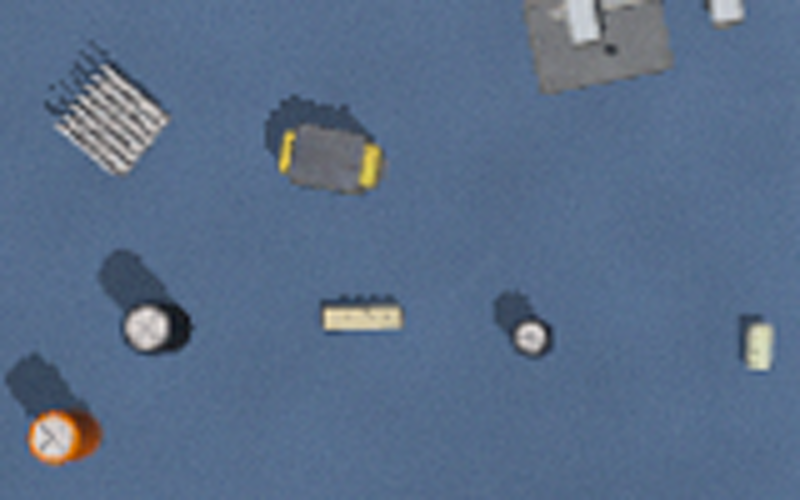

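View pics/c2.png

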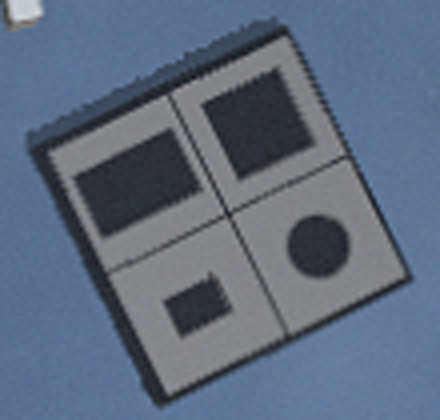

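View pics/c3.png

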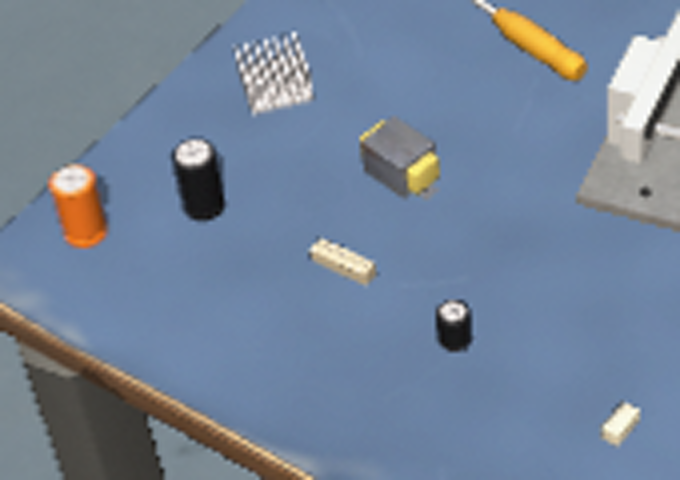

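Candidates: tall black can (210,225), taller in both views, over short black (286,227) and orange (192,247); five-pin header (331,228), the shorter, over (252,223); the transformer and heat sink are on the bench at left, and the part at (600,125) is outside. Pockets measured: oblong, square, round and slot, with sizes matching within 3 mm. Next I measure the part poses.

```bash
python3 - <<'E'
from h import *
from cell import *
T,S=Cam('top'),Cam('scene')
a=cv2.imread('pics/top0.png');s=cv2.imread('pics/scene0.png')
def meas(n,im,c,box,fn,z,f=6):
    x0,y0,x1,y1=box
    u=cv2.resize(im[y0:y1,x0:x1],None,fx=f,fy=f,interpolation=cv2.INTER_CUBIC)
    m=fn(u.astype(int),cv2.cvtColor(u,cv2.COLOR_BGR2HSV).astype(int)).astype('uint8')*255
    m=cv2.morphologyEx(m,cv2.MORPH_CLOSE,np.ones((13,13)))
    cs,_=cv2.findContours(m,cv2.RETR_EXTERNAL,cv2.CHAIN_APPROX_NONE)
    ct=max(cs,key=cv2.contourArea).reshape(-1,2); px=(ct+.5)/f-.5+[x0,y0]
    r=cv2.minAreaRect((c.cast(px,z)*1e3).astype(np.float32))
    print(n,np.round(px.mean(0),1),np.round(r[0],1),np.round(r[1],1),round(r[2],1))
    return r
bright=lambda u,h:(u.min(2)>135)
light=lambda u,h:(u[...,2]>140)
notblue=lambda u,h:(u[...,2]>u[...,0]-12)&(u.max(2)>75)
meas('sink top',a,T,(185,165,220,200),light,.026)
meas('sink scene',s,S,(220,128,250,160),light,.026)
meas('trafo top',a,T,(230,175,262,202),lambda u,h:notblue(u,h),.028)
meas('trafo core top',a,T,(230,175,262,202),lambda u,h:(abs(u[...,2]-u[...,0])<25)&(u[...,2]>75),.030)
meas('cap top',a,T,(200,215,220,234),bright,.048)
meas('cap scene',s,S,(205,155,224,182),bright,.048)
meas('capS top',a,T,(278,218,295,235),bright,.026)
cream=lambda u,h:(u[...,2]>u[...,0]+5)&(u[...,2]>130)
meas('h5 top',a,T,(322,218,342,240),cream,.012)
meas('h5 scene',s,S,(310,222,330,240),cream,.012)
meas('h9 top',a,T,(240,215,265,232),cream,.012)
meas('orange',a,T,(182,237,204,256),bright,.048)
st=get_state();M=R.from_rotvec(st['orientation']).as_matrix();print(M.round(3));
print('trafo c',T.cast([[245.9,191.4]],.03)*1e3,S.cast([[264,161]],.03)*1e3)
E
```

```text
sink top [201.4 183.7] [543.1 212. ] [44.8 40.7] 51.3
sink scene [233.1 142.5] [535.2 204.2] [67.9 43.3] 50.3
trafo top [245.5 191.5] [524.4  98.4] [55.1 30.3] 79.4
trafo core top [245.5 191.4] [524.4  97.8] [56.1 31.9] 79.7
cap top [208.9 225.1] [439.4 186.5] [19.7 19.5] 36.3
cap scene [212.8 162.7] [437.9 186.6] [21.6 19.7] 39.6
capS top [285.7 226.9] [435.8  -2.7] [12.9 13. ] 0.4
h5 top [331.4 228.8] [ 432. -117.] [11.6 21.5] 83.5
h5 scene [319.6 230.5] [ 427.  -120.3] [14.7 27.8] 87.4
h9 top [252.  223.2] [445.   84.1] [11.1 40.1] 1.4
orange [190.1 247. ] [384.3 233.6] [19.  18.6] 0.8
[[-0.    -0.938  0.347]
 [-0.001  0.347  0.938]
 [-1.     0.    -0.001]]
trafo c [[524.50231239  98.07462116]] [[521.05529726  98.11029643]]
```

Sizes match: the transformer is at (524,98) with its long axis at 79°, the sink at (542,211), the tall cap at (438.5,186.5) (its top at 48 mm agrees in both views), and header_5 at (431,-117). Moving to the transformer.

```bash
cat > go.py <<'E'
# usage: go.py x y z az(deg): remaining shift (mm) in tool axes and yaw units, after the present orientation
import sys; from h import *
x,y,z,az=map(float,sys.argv[1:5]); s=get_state(); M=R.from_rotvec(s['orientation']).as_matrix()
d=M.T@(np.array([x,y,z])-np.array(s['position'])*1e3)
a=np.degrees(np.arctan2(M[1,2],M[0,2])); dy=(a-az+180)%360-180
t=np.array([[1,0,0],[0,np.cos(np.radians(dy)),-np.sin(np.radians(dy))],[0,np.sin(np.radians(dy)),np.cos(np.radians(dy))]])
print('t',round(s['clock'],2),'pos',np.round(np.array(s['position'])*1e3,1),'az',a.round(1),'gap',round(s['finger_gap']*1e3,1),'F',np.round(s['force'],1),'q',np.round(s['q'],2))
print('now',d.round(1),'yaw',round(dy/8,2),' if yawed first',(t.T@d).round(1))
E
python3 -m crank '[{"ty":-0.0285,"tz":-0.0173},{"ty":-0.0285,"tz":-0.0173},{"ty":-0.0285,"tz":-0.0173},{"ty":-0.0285,"tz":-0.0173},{"ty":-0.0285,"tz":-0.0173},{"ty":-0.0285,"tz":-0.0173},{"ty":-0.0285,"tz":-0.0173},{"ty":-0.0285,"tz":-0.0173}]' 0.06
python3 -m crank '[{"ty":-0.0285,"tz":-0.0173},{"ty":-0.0285,"tz":-0.0173},{"ty":-0.0285,"tz":-0.0173},{"ty":-0.0285,"tz":-0.0173},{"ty":-0.0285,"tz":-0.0173},{"ty":-0.0285,"tz":-0.0173},{"ty":-0.0285,"tz":-0.0173},{"ty":-0.0285,"tz":-0.0173}]'
python3 -m crank '[{"yaw":1},{"yaw":1},{"yaw":1},{"yaw":1},{"yaw":1},{"yaw":1},{"yaw":1},{"yaw":1}]'
python3 -m crank '[{"yaw":1},{"yaw":1},{"yaw":0.04},{"yaw":0}]'
python3 go.py 523.5 98 9 -10.6
```

```text
t 0.1 pos [190.9 515.4 180.1] az 69.7 gap 93.1 F [ 0.  -0.1  0.3] q [ 1.13  0.35  1.65  0.    1.14 -0.08]
now [ 171.4 -456.9 -275.7] yaw 10.03  if yawed first [ 171.4 -349.   403.7]invalid input
invalid input
invalid input
invalid input
```

```bash
python3 -m crank '[{"tx":0,"ty":-0.0285,"tz":-0.0173,"yaw":0}]' 0.06; python3 -m crank '[{"tx": 0, "ty": -0.0285, "tz": -0.0173, "yaw": 0.0}, {"tx": 0, "ty": -0.0285, "tz": -0.0173, "yaw": 0.0}]'; python3 go.py 523.5 98 9 -10.6
```

```text
clock: 0.2
position: [0.2107, 0.4907, 0.1802]
orientation: [-0.946, 1.356, 0.946]
force: [0.3, -0.1, -0.6]
finger_gap: 0.0888
clock: 0.4
position: [0.2535, 0.4363, 0.1803]
orientation: [-0.945, 1.357, 0.944]
force: [0.2, 0.0, 1.0]
finger_gap: 0.0738
t 0.4 pos [253.5 436.3 180.3] az 69.7 gap 73.8 F [0.2 0.  1. ] q [ 0.95  0.27  1.77 -0.    1.11 -0.26]
now [ 171.4 -370.5 -223.5] yaw 10.04  if yawed first [ 171.4 -282.7  327.6]
```

All four keys are needed in every row.

```bash
python3 -m crank '[{"tx":0,"ty":-0.03,"tz":-0.018,"yaw":0},{"tx":0,"ty":-0.03,"tz":-0.018,"yaw":0},{"tx":0,"ty":-0.03,"tz":-0.018,"yaw":0},{"tx":0,"ty":-0.03,"tz":-0.018,"yaw":0},{"tx":0,"ty":-0.03,"tz":-0.018,"yaw":0},{"tx":0,"ty":-0.03,"tz":-0.018,"yaw":0},{"tx":0,"ty":-0.03,"tz":-0.018,"yaw":0},{"tx":0,"ty":-0.03,"tz":-0.018,"yaw":0}]'
python3 -m crank '[{"tx":0,"ty":-0.03,"tz":-0.018,"yaw":0},{"tx":0,"ty":-0.03,"tz":-0.018,"yaw":0},{"tx":0,"ty":-0.03,"tz":-0.018,"yaw":0},{"tx":0,"ty":-0.03,"tz":-0.018,"yaw":0},{"tx":0,"ty":0,"tz":0,"yaw":1},{"tx":0,"ty":0,"tz":0,"yaw":1},{"tx":0,"ty":0,"tz":0,"yaw":1},{"tx":0,"ty":0,"tz":0,"yaw":1}]'
python3 -m crank '[{"tx":0,"ty":0,"tz":0,"yaw":1},{"tx":0,"ty":0,"tz":0,"yaw":1},{"tx":0,"ty":0,"tz":0,"yaw":1},{"tx":0,"ty":0,"tz":0,"yaw":1},{"tx":0,"ty":0,"tz":0,"yaw":1},{"tx":0,"ty":0,"tz":0,"yaw":1},{"tx":0,"ty":0,"tz":0,"yaw":0}]' >/dev/null
python3 go.py 523.5 98 9 -10.6
```

```text
clock: 1.2
position: [0.4288, 0.2177, 0.1805]
orientation: [-0.944, 1.357, 0.944]
force: [-0.1, 0.5, -0.6]
finger_gap: 0.0597
clock: 2.0
position: [0.5155, 0.1096, 0.1803]
orientation: [-0.51, 1.511, 0.51]
force: [0.5, -0.4, -0.0]
finger_gap: 0.0602
t 2.7 pos [515.5 109.7 180.4] az -10.4 gap 60.1 F [ 0.5 -0.3 -0.7] q [ 0.12  0.31  1.71 -0.    1.12  0.3 ]
now [171.4 -10.1  10.1] yaw 0.02  if yawed first [171.4 -10.   10.1]
```

```bash
python3 -m crank '[{"tx":0.03,"ty":-0.005,"tz":0.005,"yaw":0},{"tx":0.03,"ty":-0.005,"tz":0.005,"yaw":0},{"tx":0.03,"ty":0,"tz":0,"yaw":0},{"tx":0.03,"ty":0,"tz":0,"yaw":0},{"tx":0.02,"ty":0,"tz":0,"yaw":0},{"tx":0.016,"ty":0,"tz":0,"yaw":0},{"tx":0.015,"ty":0,"tz":0,"yaw":0},{"tx":0,"ty":0,"tz":0,"yaw":0}]'
python3 go.py 523.5 98 9 -10.6; python3 - <<'E'
from h import *
im=get_image('scene'); crop(im,190,60,370,220,4,'pics/g1.png')
E
```

```text
clock: 3.5
position: [0.5224, 0.098, 0.0079]
orientation: [0.138, 1.57, -0.139]
force: [-0.2, -0.2, -0.8]
finger_gap: 0.0599
t 3.5 pos [522.4  98.    7.9] az -10.1 gap 59.9 F [-0.2 -0.2 -0.8] q [ 0.1   0.56  1.82 -0.    0.76  0.27]
now [-1.1  0.2  1. ] yaw 0.06  if yawed first [-1.1  0.2  1. ]
```

View pics/g1.png

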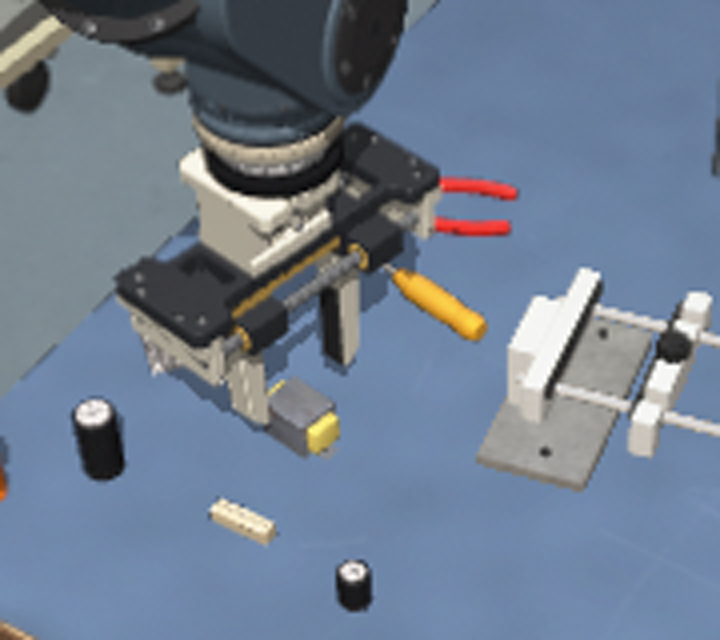

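```bash
python3 - <<'E'
from h import *
S=Cam('scene');s=get_state();M=R.from_rotvec(s['orientation']).as_matrix();p=np.array(s['position'])
for j in(-1,1):
  for w in(-1,1):
    for b in (.030,.0475):
      q=(p+M[:,2]*j*b+M[:,1]*w*.0075); print(j,w,b,q.round(3),((S.proj(q)[0]-[190,60])*4).round())
print(((S.proj([.5235,.098,0])[0]-[190,60])*4).round(),((S.proj([.5235,.098,.03])[0]-[190,60])*4).round())
E
```

```text
-1 -1 0.03 [0.492 0.096 0.009] [274. 458.]
-1 -1 0.0475 [0.475 0.099 0.009] [252. 474.]
-1 1 0.03 [0.495 0.111 0.009] [257. 446.]
-1 1 0.0475 [0.478 0.114 0.009] [236. 461.]
1 -1 0.03 [0.551 0.085 0.009] [344. 406.]
1 -1 0.0475 [0.569 0.082 0.009] [364. 391.]
1 1 0.03 [0.554 0.1   0.009] [327. 394.]
1 1 0.0475 [0.571 0.097 0.009] [347. 380.]
[302. 436.] [299. 402.]
```

```bash
python3 go.py 523.5 98 9 -10.6; python3 - <<'E'
from h import *
im=get_image('scene'); crop(im,230,110,300,190,8,'pics/g2.png')
E
python3 go.py 523.5 98 9 -10.6
```

```text
t 3.55 pos [523.2  98.1   9.1] az -10.2 gap 59.6 F [ 0.  -0.7  0. ] q [0.1  0.56 1.82 0.   0.76 0.28]
now [ 0.1 -0.   0.3] yaw 0.06  if yawed first [ 0.1 -0.   0.3]
t 3.6 pos [523.8  98.1   9.8] az -10.2 gap 59.9 F [0.2 0.8 0.4] q [0.1  0.56 1.82 0.   0.76 0.28]
now [ 0.8 -0.2 -0.2] yaw 0.05  if yawed first [ 0.8 -0.2 -0.2]
```

View pics/g2.png

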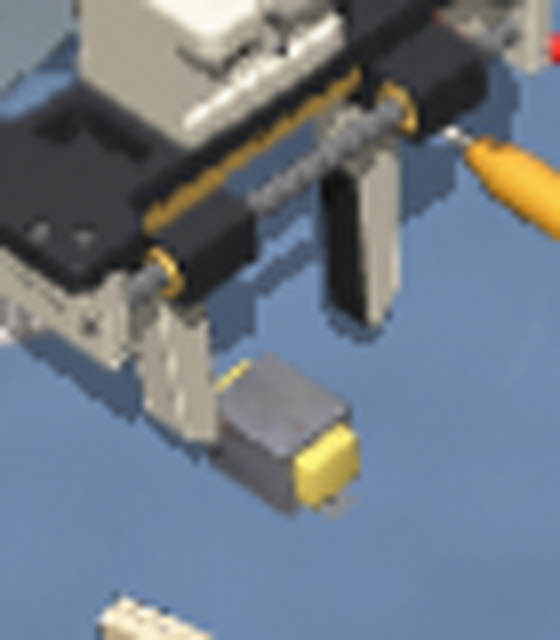

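```bash
python3 - <<'E'
from h import *
S=Cam('scene');T=Cam('top')
f=lambda p:np.array(p)/8+[230,110]
for z in(0,.009,.02,.03,.045): print(z,'near',S.cast([f((212,447))],z).round(3),'far',S.cast([f((372,328))],z).round(3))
im=get_image('top'); crop(im,180,130,330,280,5,'pics/g3.png')
p=np.array(get_state()['position']);print((T.proj(p)[0]-[180,130])*5, (T.proj(p+[0,0,.1])[0]-[180,130])*5)
E
```

```text
0 near [[0.52  0.123]] far [[0.59  0.111]]
0.009 near [[0.513 0.117]] far [[0.582 0.106]]
0.02 near [[0.505 0.11 ]] far [[0.574 0.099]]
0.03 near [[0.498 0.104]] far [[0.566 0.092]]
0.045 near [[0.487 0.094]] far [[0.554 0.083]]
[335.42084884 310.62104018] [302.27618239 294.76844562]
```

View pics/g3.png

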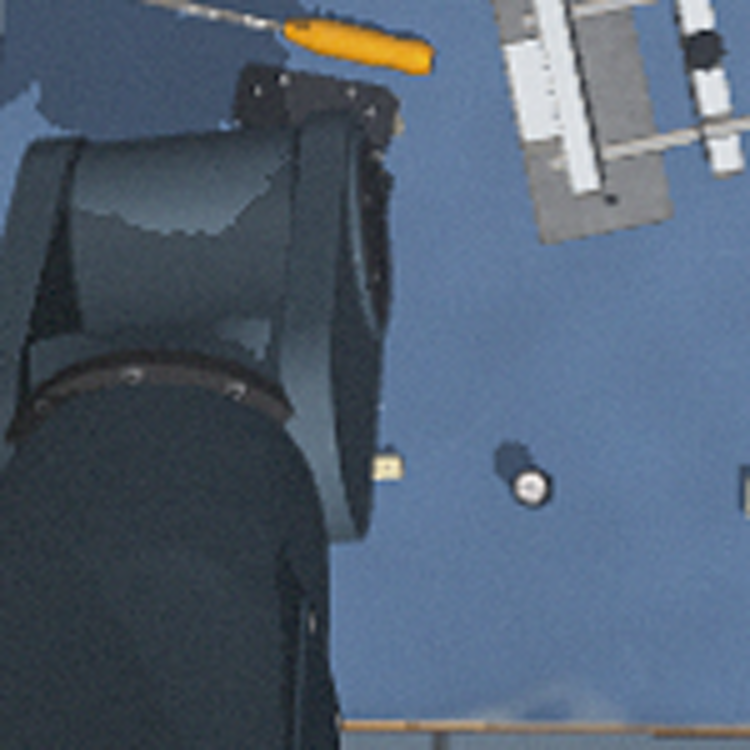

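```bash
python3 - <<'E'
from h import *
T=Cam('top');s=get_state();M=R.from_rotvec(s['orientation']).as_matrix();p=np.array(s['position'])
for up in (.084,.12,.15):
  print(up,[((T.proj(p+M[:,2]*.094+M[:,1]*w*.0375-M[:,0]*up)[0]-[180,130])*5).round() for w in(-1,1)],
   'shifted',[((T.proj(p+[.021,.021,0]+M[:,2]*.094+M[:,1]*w*.0375-M[:,0]*up)[0]-[180,130])*5).round() for w in(-1,1)])
E
```

```text
0.084 [array([422., 119.]), array([270.,  91.])] shifted [array([379.,  75.]), array([228.,  48.])]
0.12 [array([413., 107.]), array([256.,  79.])] shifted [array([369.,  62.]), array([212.,  34.])]
0.15 [array([405.,  96.]), array([243.,  67.])] shifted [array([359.,  50.]), array([199.,  22.])]
```

The picture puts the fingertips about 35 mm higher than the reported TCP; the xy agrees in both views. Closing here is harmless and tells which is right.

```bash
python3 -m crank '[{"tx":0,"ty":0,"tz":0,"yaw":0},{"tx":0,"ty":0,"tz":0,"yaw":0},{"tx":0,"ty":0,"tz":0,"yaw":0},{"tx":0,"ty":0,"tz":0,"yaw":0},{"tx":0,"ty":0,"tz":0,"yaw":0},{"tx":0,"ty":0,"tz":0,"yaw":0}]' 0.02
python3 - <<'E'
from h import *
im=get_image('scene'); crop(im,230,110,300,190,8,'pics/g4.png')
E
```

```text
clock: 4.25
position: [0.5238, 0.0981, 0.0097]
orientation: [0.142, 1.566, -0.142]
force: [-0.1, 0.7, 1.1]
finger_gap: 0.0208
```

View pics/g4.png

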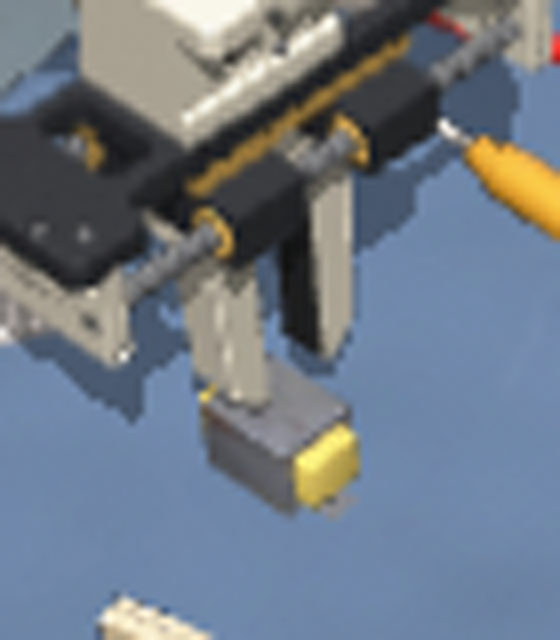

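Fingers closed to 20.8 mm above the 30 mm core without touching, so the tips really sit about 34 mm above the reported z. I'll open, descend gently and calibrate the height by picture and touch.

```bash
python3 -m crank '[{"tx":0,"ty":0,"tz":0,"yaw":0},{"tx":0,"ty":0,"tz":0,"yaw":0},{"tx":0,"ty":0,"tz":0,"yaw":0},{"tx":0,"ty":0,"tz":0,"yaw":0},{"tx":0.010,"ty":0,"tz":0,"yaw":0},{"tx":0.010,"ty":0,"tz":0,"yaw":0},{"tx":0.005,"ty":0,"tz":0,"yaw":0},{"tx":0,"ty":0,"tz":0,"yaw":0}]' 0.06
python3 -m crank '[{"tx":0.003,"ty":0,"tz":0,"yaw":0},{"tx":0,"ty":0,"tz":0,"yaw":0}]'
python3 - <<'E'
from h import *
im=get_image('scene'); crop(im,230,110,300,190,8,'pics/g5.png')
S=Cam('scene');s=get_state();M=R.from_rotvec(s['orientation']).as_matrix();p=np.array(s['position'])
for dz in(.025,.03,.035):
  for j in(-1,1): print(dz,j,((S.proj(p+[0,0,dz]+M[:,2]*j*.03-M[:,1]*.0075)[0]-[230,110])*8).round())
E
```

```text
clock: 5.1
position: [0.523, 0.0981, -0.0165]
orientation: [0.141, 1.568, -0.142]
force: [0.3, -0.8, 0.3]
finger_gap: 0.0601
clock: 5.3
position: [0.5237, 0.0981, -0.0186]
orientation: [0.141, 1.566, -0.142]
force: [-0.1, -0.5, -0.4]
finger_gap: 0.0601
0.025 -1 [229. 520.]
0.025 1 [369. 416.]
0.03 -1 [227. 509.]
0.03 1 [368. 405.]
0.035 -1 [226. 498.]
0.035 1 [368. 394.]
```

View pics/g5.png

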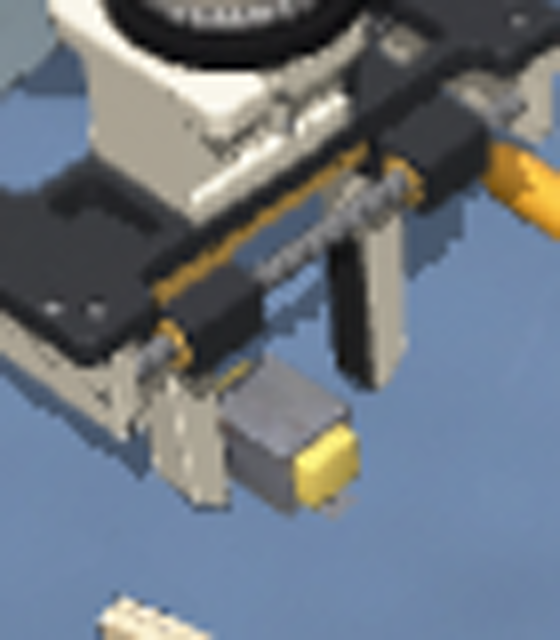

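Tips are at about 14 mm now (bias about 33 mm by picture), straddling the core nicely. Lower 4 mm more and grip.

```bash
python3 -m crank '[{"tx":0.002,"ty":0,"tz":0,"yaw":0},{"tx":0.002,"ty":0,"tz":0,"yaw":0},{"tx":0,"ty":0,"tz":0,"yaw":0}]'
python3 -m crank '[{"tx":0,"ty":0,"tz":0,"yaw":0},{"tx":0,"ty":0,"tz":0,"yaw":0},{"tx":0,"ty":0,"tz":0,"yaw":0},{"tx":0,"ty":0,"tz":0,"yaw":0},{"tx":0,"ty":0,"tz":0,"yaw":0},{"tx":0,"ty":0,"tz":0,"yaw":0}]' 0.01
python3 go.py 517 -274.2 60 26.3
```

```text
clock: 5.65
position: [0.5237, 0.0981, -0.0226]
orientation: [0.142, 1.566, -0.142]
force: [0.4, 0.5, -0.8]
finger_gap: 0.0601
clock: 6.25
position: [0.5238, 0.0981, -0.0223]
orientation: [0.142, 1.566, -0.142]
force: [-0.6, -0.9, 1.5]
finger_gap: 0.0299
t 6.25 pos [523.8  98.1 -22.3] az -10.3 gap 29.9 F [-0.6 -0.9  1.5] q [0.1  0.62 1.83 0.   0.69 0.28]
now [ -82.3 -367.5   60.1] yaw -4.58  if yawed first [ -82.3 -330.8 -171. ]
```

```bash
python3 -m crank '[{"tx":-0.02,"ty":0,"tz":0,"yaw":0},{"tx":-0.03,"ty":0,"tz":0,"yaw":0},{"tx":-0.03,"ty":0,"tz":0,"yaw":0},{"tx":-0.03,"ty":0,"tz":0,"yaw":-0.58},{"tx":0,"ty":0,"tz":0,"yaw":-1},{"tx":0,"ty":0,"tz":0,"yaw":-1},{"tx":0,"ty":0,"tz":0,"yaw":-1},{"tx":0,"ty":0,"tz":0,"yaw":-1}]'
python3 -m crank '[{"tx":0,"ty":-0.033,"tz":-0.017,"yaw":0},{"tx":0,"ty":-0.033,"tz":-0.017,"yaw":0},{"tx":0,"ty":-0.033,"tz":-0.017,"yaw":0},{"tx":0,"ty":-0.033,"tz":-0.017,"yaw":0},{"tx":0,"ty":-0.033,"tz":-0.017,"yaw":0},{"tx":0,"ty":-0.033,"tz":-0.017,"yaw":0},{"tx":0,"ty":-0.033,"tz":-0.017,"yaw":0},{"tx":0,"ty":-0.033,"tz":-0.017,"yaw":0}]'
python3 -m crank '[{"tx":0,"ty":-0.033,"tz":-0.017,"yaw":0},{"tx":0,"ty":-0.033,"tz":-0.017,"yaw":0},{"tx":0,"ty":0,"tz":0,"yaw":0},{"tx":0,"ty":0,"tz":0,"yaw":0}]'
python3 go.py 517 -274.2 -5 26.3
```

```text
clock: 7.05
position: [0.5235, 0.0981, 0.0875]
orientation: [-0.365, 1.54, 0.365]
force: [0.2, -0.4, -1.7]
finger_gap: 0.0295
clock: 7.85
position: [0.5184, -0.2003, 0.0875]
orientation: [-0.36, 1.541, 0.36]
force: [1.4, 0.2, -2.1]
finger_gap: 0.0299
clock: 8.25
position: [0.5172, -0.2732, 0.0872]
orientation: [-0.358, 1.541, 0.36]
force: [0.2, 1.1, -0.3]
finger_gap: 0.0296
t 8.25 pos [ 517.2 -273.2   87.2] az 26.2 gap 29.6 F [ 0.2  1.1 -0.3] q [-0.57  0.52  1.64  0.    0.98 -1.02]
now [92.2 -0.9 -0.6] yaw -0.01  if yawed first [92.2 -0.9 -0.6]
```

```bash
python3 -m crank '[{"tx":0.03,"ty":-0.001,"tz":-0.0005,"yaw":0},{"tx":0.03,"ty":0,"tz":0,"yaw":0},{"tx":0.02,"ty":0,"tz":0,"yaw":0},{"tx":0.008,"ty":0,"tz":0,"yaw":0},{"tx":0.003,"ty":0,"tz":0,"yaw":0},{"tx":0,"ty":0,"tz":0,"yaw":0},{"tx":0,"ty":0,"tz":0,"yaw":0}]'
python3 -m crank '[{"tx":0.002,"ty":0,"tz":0,"yaw":0},{"tx":0,"ty":0,"tz":0,"yaw":0},{"tx":0,"ty":0,"tz":0,"yaw":0}]'
python3 - <<'E'
from h import *
im=get_image('scene'); crop(im,350,180,490,310,5,'pics/g6.png')
E
```

```text
clock: 8.95
position: [0.5183, -0.2742, -0.0023]
orientation: [-0.361, 1.54, 0.359]
force: [0.2, 0.5, -2.2]
finger_gap: 0.0298
clock: 9.25
position: [0.5177, -0.2742, -0.0051]
orientation: [-0.36, 1.54, 0.36]
force: [0.1, -0.2, -1.8]
finger_gap: 0.0296
```

View pics/g6.png

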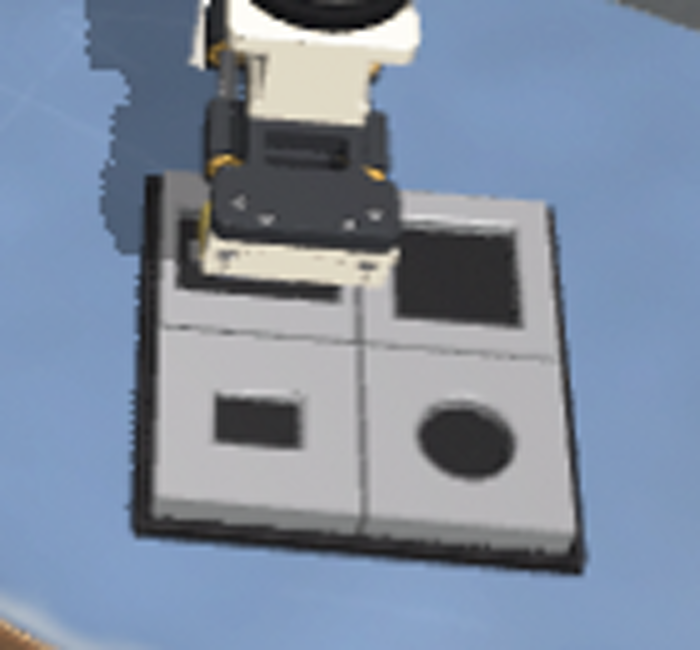

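Gripper over the oblong pocket, no contact yet. Lower the last 1.5 mm and release.

```bash
python3 -m crank '[{"tx":0.0015,"ty":0,"tz":0,"yaw":0},{"tx":0,"ty":0,"tz":0,"yaw":0},{"tx":0,"ty":0,"tz":0,"yaw":0}]'
python3 -m crank '[{"tx":0,"ty":0,"tz":0,"yaw":0},{"tx":0,"ty":0,"tz":0,"yaw":0},{"tx":0,"ty":0,"tz":0,"yaw":0},{"tx":-0.02,"ty":0,"tz":0,"yaw":0},{"tx":-0.03,"ty":0,"tz":0,"yaw":0},{"tx":-0.03,"ty":0,"tz":0,"yaw":0},{"tx":-0.03,"ty":0,"tz":0,"yaw":0},{"tx":0,"ty":0,"tz":0,"yaw":0}]' 0.045
python3 go.py 542 211 80 51.3
```

```text
clock: 9.6
position: [0.5179, -0.2743, -0.0063]
orientation: [-0.36, 1.54, 0.36]
force: [-2.5, 1.0, 5.8]
finger_gap: 0.0295
clock: 10.4
position: [0.5195, -0.2753, 0.107]
orientation: [-0.364, 1.536, 0.356]
force: [0.8, -0.5, 0.7]
finger_gap: 0.0451
t 10.4 pos [ 519.5 -275.3  107. ] az 26.3 gap 45.1 F [ 0.8 -0.5  0.7] q [-0.57  0.5   1.63  0.    1.01 -1.03]
now [ 25.5 426.1 235.6] yaw -3.12  if yawed first [ 25.5 286.7 393.6]
```

```bash
python3 -m crank '[{"tx":0,"ty":0.0305,"tz":0.017,"yaw":0},{"tx":0,"ty":0.0305,"tz":0.017,"yaw":0},{"tx":0,"ty":0.0305,"tz":0.017,"yaw":0},{"tx":0,"ty":0.0305,"tz":0.017,"yaw":0},{"tx":0,"ty":0.0305,"tz":0.017,"yaw":0},{"tx":0,"ty":0.0305,"tz":0.017,"yaw":0},{"tx":0,"ty":0.0305,"tz":0.017,"yaw":0},{"tx":0,"ty":0.0305,"tz":0.017,"yaw":0}]' 0.07
python3 -m crank '[{"tx":0,"ty":0.0305,"tz":0.017,"yaw":0},{"tx":0,"ty":0.0305,"tz":0.017,"yaw":0},{"tx":0,"ty":0.0305,"tz":0.017,"yaw":0},{"tx":0,"ty":0.0305,"tz":0.017,"yaw":0},{"tx":0,"ty":0.0305,"tz":0.017,"yaw":0},{"tx":0,"ty":0.0305,"tz":0.017,"yaw":0},{"tx":0,"ty":0,"tz":0,"yaw":-1},{"tx":0,"ty":0,"tz":0,"yaw":-1}]'
python3 -m crank '[{"tx":0,"ty":0,"tz":0,"yaw":-1},{"tx":0,"ty":0,"tz":0,"yaw":-0.12},{"tx":0,"ty":0,"tz":0,"yaw":0},{"tx":0,"ty":0,"tz":0,"yaw":0}]'
python3 go.py 542 211 -22.5 51.3
python3 - <<'E'
from h import *
im=get_image('scene'); crop(im,360,190,480,300,5,'pics/g7.png')
E
```

```text
clock: 11.2
position: [0.531, 0.0063, 0.1024]
orientation: [-0.36, 1.541, 0.36]
force: [0.5, 0.9, 0.0]
finger_gap: 0.0701
clock: 12.0
position: [0.5412, 0.2151, 0.1021]
orientation: [-0.583, 1.492, 0.583]
force: [-0.7, 0.4, 0.5]
finger_gap: 0.0698
clock: 12.4
position: [0.5416, 0.214, 0.1028]
orientation: [-0.696, 1.457, 0.696]
force: [0.2, -1.2, 0.9]
finger_gap: 0.07
t 12.4 pos [541.6 214.  102.8] az 51.1 gap 70.0 F [ 0.2 -1.2  0.9] q [ 0.3   0.5   1.64  0.    1.01 -0.6 ]
now [125.3  -2.2  -2.1] yaw -0.03  if yawed first [125.3  -2.2  -2.1]
```

View pics/g7.png

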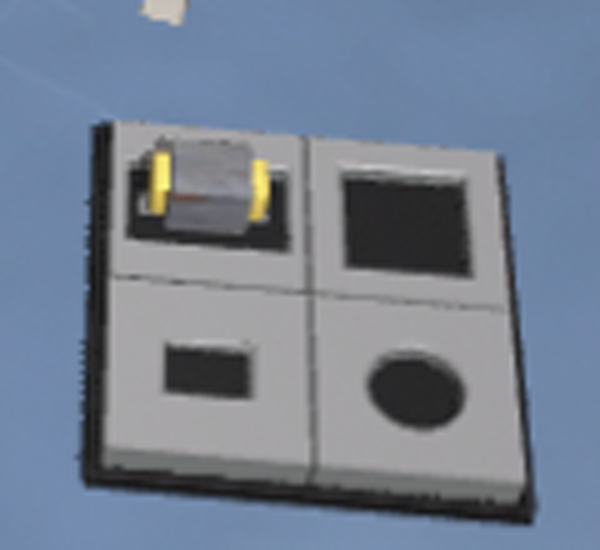

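Transformer (210,190 in the crop) sits inside the oblong pocket, centred along its length and level. Next the sink.

```bash
python3 -m crank '[{"tx":0.03,"ty":-0.002,"tz":-0.002,"yaw":0},{"tx":0.03,"ty":0,"tz":0,"yaw":0},{"tx":0.03,"ty":0,"tz":0,"yaw":0},{"tx":0.02,"ty":0,"tz":0,"yaw":0},{"tx":0.01,"ty":0,"tz":0,"yaw":0},{"tx":0.005,"ty":0,"tz":0,"yaw":0},{"tx":0,"ty":0,"tz":0,"yaw":0}]'
python3 -m crank '[{"tx":0,"ty":0,"tz":0,"yaw":0},{"tx":0,"ty":0,"tz":0,"yaw":0},{"tx":0,"ty":0,"tz":0,"yaw":0},{"tx":0,"ty":0,"tz":0,"yaw":0},{"tx":0,"ty":0,"tz":0,"yaw":0},{"tx":0,"ty":0,"tz":0,"yaw":0}]' 0.02
python3 go.py 555 -351.3 85 26.3
python3 - <<'E'
from h import *
im=get_image('scene'); crop(im,195,90,275,170,7,'pics/g8.png')
E
```

```text
clock: 13.15
position: [0.5422, 0.2113, -0.0217]
orientation: [-0.698, 1.456, 0.698]
force: [-0.1, -0.2, -0.4]
finger_gap: 0.0701
clock: 13.75
position: [0.5424, 0.2114, -0.0215]
orientation: [-0.698, 1.455, 0.698]
force: [-0.2, 1.1, 4.9]
finger_gap: 0.0401
t 13.75 pos [542.4 211.4 -21.5] az 51.3 gap 40.1 F [-0.2  1.1  4.9] q [ 0.29  0.68  1.7   0.    0.76 -0.6 ]
now [-106.6 -362.  -431. ] yaw 3.12  if yawed first [-106.6 -510.1 -237.9]
```

View pics/g8.png

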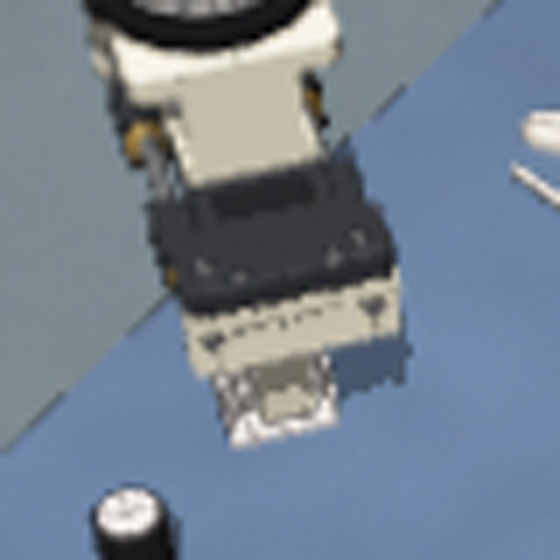

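```bash
python3 -m crank '[{"tx":-0.02,"ty":0,"tz":0,"yaw":0},{"tx":-0.03,"ty":0,"tz":0,"yaw":0},{"tx":-0.04,"ty":0,"tz":0,"yaw":0},{"tx":-0.04,"ty":0,"tz":0,"yaw":0},{"tx":0,"ty":0,"tz":0,"yaw":1},{"tx":0,"ty":0,"tz":0,"yaw":1},{"tx":0,"ty":0,"tz":0,"yaw":1},{"tx":0,"ty":0,"tz":0,"yaw":0.12}]'
python3 -m crank '[{"tx":0,"ty":-0.032,"tz":-0.015,"yaw":0},{"tx":0,"ty":-0.032,"tz":-0.015,"yaw":0},{"tx":0,"ty":-0.032,"tz":-0.015,"yaw":0},{"tx":0,"ty":-0.032,"tz":-0.015,"yaw":0},{"tx":0,"ty":-0.032,"tz":-0.015,"yaw":0},{"tx":0,"ty":-0.032,"tz":-0.015,"yaw":0},{"tx":0,"ty":-0.032,"tz":-0.015,"yaw":0},{"tx":0,"ty":-0.032,"tz":-0.015,"yaw":0}]'
python3 -m crank '[{"tx":0,"ty":-0.032,"tz":-0.015,"yaw":0},{"tx":0,"ty":-0.032,"tz":-0.015,"yaw":0},{"tx":0,"ty":-0.032,"tz":-0.015,"yaw":0},{"tx":0,"ty":-0.032,"tz":-0.015,"yaw":0},{"tx":0,"ty":-0.032,"tz":-0.015,"yaw":0},{"tx":0,"ty":-0.032,"tz":-0.015,"yaw":0},{"tx":0,"ty":-0.032,"tz":-0.015,"yaw":0},{"tx":0,"ty":-0.03,"tz":-0.013,"yaw":0}]'
python3 -m crank '[{"tx":0,"ty":0,"tz":0,"yaw":0},{"tx":0,"ty":0,"tz":0,"yaw":0}]'
python3 go.py 555 -351.3 -5.8 26.3
```

```text
clock: 14.6
position: [0.5417, 0.2111, 0.1079]
orientation: [-0.358, 1.542, 0.358]
force: [0.1, 0.1, -1.5]
finger_gap: 0.0395
clock: 15.4
position: [0.5476, -0.0728, 0.108]
orientation: [-0.363, 1.541, 0.363]
force: [0.3, 0.2, -1.0]
finger_gap: 0.0398
clock: 16.2
position: [0.5543, -0.3529, 0.1077]
orientation: [-0.362, 1.541, 0.363]
force: [1.6, 0.7, -0.8]
finger_gap: 0.0396
clock: 16.4
position: [0.5543, -0.3515, 0.1075]
orientation: [-0.36, 1.541, 0.362]
force: [-0.2, 0.5, -0.7]
finger_gap: 0.04
t 16.4 pos [ 554.3 -351.5  107.5] az 26.4 gap 40.0 F [-0.2  0.5 -0.7] q [-0.64  0.62  1.42  0.    1.11 -1.1 ]
now [113.3  -0.3   0.8] yaw 0.01  if yawed first [113.3  -0.3   0.8]
```

```bash
python3 -m crank '[{"tx":0.03,"ty":0,"tz":0.001,"yaw":0},{"tx":0.03,"ty":0,"tz":0,"yaw":0},{"tx":0.03,"ty":0,"tz":0,"yaw":0},{"tx":0.015,"ty":0,"tz":0,"yaw":0},{"tx":0.005,"ty":0,"tz":0,"yaw":0},{"tx":0.002,"ty":0,"tz":0,"yaw":0},{"tx":0,"ty":0,"tz":0,"yaw":0}]'
python3 -m crank '[{"tx":0.001,"ty":0,"tz":0,"yaw":0},{"tx":0,"ty":0,"tz":0,"yaw":0},{"tx":0,"ty":0,"tz":0,"yaw":0}]'
```

```text
clock: 17.1
position: [0.5563, -0.3511, -0.0027]
orientation: [-0.361, 1.54, 0.36]
force: [0.3, 0.6, -1.1]
finger_gap: 0.0394
clock: 17.4
position: [0.5558, -0.3511, -0.0043]
orientation: [-0.361, 1.54, 0.36]
force: [-0.3, 0.1, -0.7]
finger_gap: 0.0397
```

```bash
python3 -m crank '[{"tx":0.001,"ty":0,"tz":0,"yaw":0},{"tx":0,"ty":0,"tz":0,"yaw":0},{"tx":0,"ty":0,"tz":0,"yaw":0}]'
python3 -m crank '[{"tx":0,"ty":0,"tz":0,"yaw":0},{"tx":0,"ty":0,"tz":0,"yaw":0},{"tx":0,"ty":0,"tz":0,"yaw":0},{"tx":-0.02,"ty":0,"tz":0,"yaw":0},{"tx":-0.04,"ty":0,"tz":0,"yaw":0},{"tx":-0.04,"ty":0,"tz":0,"yaw":0},{"tx":-0.02,"ty":0,"tz":0,"yaw":0},{"tx":0,"ty":0,"tz":0,"yaw":0}]' 0.055
python3 go.py 438.5 186.5 80 51.3
```

```text
clock: 17.7
position: [0.5558, -0.3511, -0.0055]
orientation: [-0.36, 1.54, 0.36]
force: [-0.5, 1.0, 4.9]
finger_gap: 0.0396
clock: 18.5
position: [0.557, -0.3519, 0.1174]
orientation: [-0.363, 1.537, 0.357]
force: [0.3, 0.3, -0.9]
finger_gap: 0.0548
t 18.5 pos [ 557.  -351.9  117.4] az 26.3 gap 54.8 F [ 0.3  0.3 -0.9] q [-0.63  0.61  1.41  0.    1.12 -1.09]
now [ 35.2 535.3 132.3] yaw -3.12  if yawed first [ 35.2 429.3 346. ]
```

```bash
python3 -m crank '[{"tx":0,"ty":0.0315,"tz":0.0078,"yaw":0},{"tx":0,"ty":0.0315,"tz":0.0078,"yaw":0},{"tx":0,"ty":0.0315,"tz":0.0078,"yaw":0},{"tx":0,"ty":0.0315,"tz":0.0078,"yaw":0},{"tx":0,"ty":0.0315,"tz":0.0078,"yaw":0},{"tx":0,"ty":0.0315,"tz":0.0078,"yaw":0},{"tx":0,"ty":0.0315,"tz":0.0078,"yaw":0},{"tx":0,"ty":0.0315,"tz":0.0078,"yaw":0}]'
python3 -m crank '[{"tx":0,"ty":0.0315,"tz":0.0078,"yaw":0},{"tx":0,"ty":0.0315,"tz":0.0078,"yaw":0},{"tx":0,"ty":0.0315,"tz":0.0078,"yaw":0},{"tx":0,"ty":0.0315,"tz":0.0078,"yaw":0},{"tx":0,"ty":0.0315,"tz":0.0078,"yaw":0},{"tx":0,"ty":0.0315,"tz":0.0078,"yaw":0},{"tx":0,"ty":0.0315,"tz":0.0078,"yaw":0},{"tx":0,"ty":0.0315,"tz":0.0078,"yaw":0}]'
python3 -m crank '[{"tx":0,"ty":0.0315,"tz":0.0078,"yaw":0},{"tx":0,"ty":0,"tz":0,"yaw":-1},{"tx":0,"ty":0,"tz":0,"yaw":-1},{"tx":0,"ty":0,"tz":0,"yaw":-1},{"tx":0,"ty":0,"tz":0,"yaw":-0.12},{"tx":0,"ty":0,"tz":0,"yaw":0},{"tx":0,"ty":0,"tz":0,"yaw":0}]'
python3 go.py 438.5 186.5 -22.5 51.3
python3 - <<'E'
from h import *
im=get_image('scene'); crop(im,360,190,480,300,5,'pics/g9.png')
E
```

```text
clock: 19.3
position: [0.4987, -0.096, 0.1128]
orientation: [-0.359, 1.542, 0.361]
force: [0.1, 0.3, -0.6]
finger_gap: 0.0552
clock: 20.1
position: [0.443, 0.1572, 0.113]
orientation: [-0.36, 1.542, 0.36]
force: [0.8, -0.3, -0.1]
finger_gap: 0.0553
clock: 20.8
position: [0.437, 0.1878, 0.1137]
orientation: [-0.696, 1.457, 0.696]
force: [-0.1, 0.5, -0.2]
finger_gap: 0.0549
t 20.8 pos [437.  187.8 113.7] az 51.1 gap 54.9 F [-0.1  0.5 -0.2] q [ 0.31  0.31  1.91  0.    0.93 -0.58]
now [ 1.362e+02 -2.000e+00  1.000e-01] yaw -0.03  if yawed first [136.2  -2.    0. ]
```

View pics/g9.png

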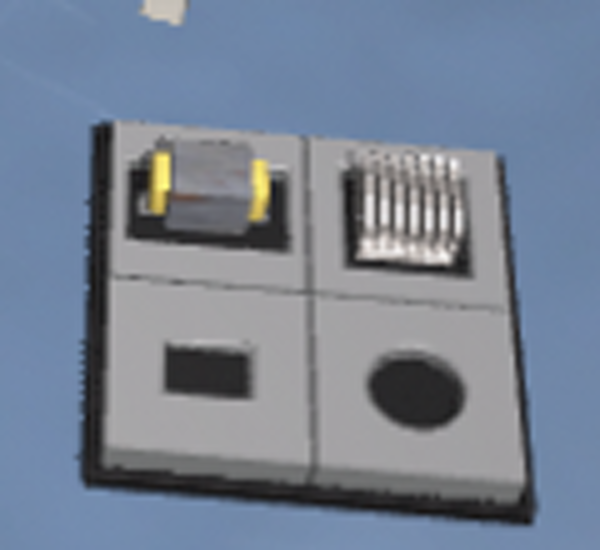

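Sink (410,210 in the crop) lies flat in the square pocket, the transformer unmoved. Next the tall capacitor.

```bash
python3 -m crank '[{"tx":0.03,"ty":-0.002,"tz":0,"yaw":0},{"tx":0.03,"ty":0,"tz":0,"yaw":0},{"tx":0.03,"ty":0,"tz":0,"yaw":0},{"tx":0.025,"ty":0,"tz":0,"yaw":0},{"tx":0.015,"ty":0,"tz":0,"yaw":0},{"tx":0.005,"ty":0,"tz":0,"yaw":0},{"tx":0,"ty":0,"tz":0,"yaw":0}]'
python3 -m crank '[{"tx":0,"ty":0,"tz":0,"yaw":0},{"tx":0,"ty":0,"tz":0,"yaw":0},{"tx":0,"ty":0,"tz":0,"yaw":0},{"tx":0,"ty":0,"tz":0,"yaw":0},{"tx":0,"ty":0,"tz":0,"yaw":0},{"tx":0,"ty":0,"tz":0,"yaw":0}]' 0.01
python3 go.py 478 -389.4 85 51.3
```

```text
clock: 21.55
position: [0.4385, 0.1865, -0.0212]
orientation: [-0.698, 1.457, 0.698]
force: [0.9, -0.2, -0.4]
finger_gap: 0.055
clock: 22.15
position: [0.4389, 0.1867, -0.0205]
orientation: [-0.698, 1.455, 0.698]
force: [-1.1, -0.8, 5.7]
finger_gap: 0.0254
t 22.15 pos [438.9 186.7 -20.5] az 51.3 gap 25.4 F [-1.1 -0.8  5.7] q [ 0.3   0.55  1.97  0.    0.62 -0.59]
now [-105.6 -390.9 -424.9] yaw -0.0  if yawed first [-105.6 -390.7 -425.1]
```

```bash
python3 -m crank '[{"tx":-0.02,"ty":0,"tz":0,"yaw":0},{"tx":-0.03,"ty":0,"tz":0,"yaw":0},{"tx":-0.04,"ty":0,"tz":0,"yaw":0},{"tx":-0.04,"ty":0,"tz":0,"yaw":0},{"tx":0,"ty":-0.0217,"tz":-0.0236,"yaw":0},{"tx":0,"ty":-0.0217,"tz":-0.0236,"yaw":0},{"tx":0,"ty":-0.0217,"tz":-0.0236,"yaw":0},{"tx":0,"ty":-0.0217,"tz":-0.0236,"yaw":0}]'
python3 -m crank '[{"tx":0,"ty":-0.0217,"tz":-0.0236,"yaw":0},{"tx":0,"ty":-0.0217,"tz":-0.0236,"yaw":0},{"tx":0,"ty":-0.0217,"tz":-0.0236,"yaw":0},{"tx":0,"ty":-0.0217,"tz":-0.0236,"yaw":0},{"tx":0,"ty":-0.0217,"tz":-0.0236,"yaw":0},{"tx":0,"ty":-0.0217,"tz":-0.0236,"yaw":0},{"tx":0,"ty":-0.0217,"tz":-0.0236,"yaw":0},{"tx":0,"ty":-0.0217,"tz":-0.0236,"yaw":0}]'
python3 -m crank '[{"tx":0,"ty":-0.0217,"tz":-0.0236,"yaw":0},{"tx":0,"ty":-0.0217,"tz":-0.0236,"yaw":0},{"tx":0,"ty":-0.0217,"tz":-0.0236,"yaw":0},{"tx":0,"ty":-0.0217,"tz":-0.0236,"yaw":0},{"tx":0,"ty":-0.0217,"tz":-0.0236,"yaw":0},{"tx":0,"ty":-0.0217,"tz":-0.0236,"yaw":0},{"tx":0,"ty":0,"tz":0,"yaw":0},{"tx":0,"ty":0,"tz":0,"yaw":0}]'
python3 go.py 478 -389.4 -4.5 51.3
```

```text
clock: 22.95
position: [0.4472, 0.0575, 0.1092]
orientation: [-0.699, 1.455, 0.699]
force: [0.6, 0.7, 0.5]
finger_gap: 0.0254
clock: 23.75
position: [0.4645, -0.1985, 0.109]
orientation: [-0.698, 1.456, 0.699]
force: [1.1, 0.2, -0.5]
finger_gap: 0.0256
clock: 24.55
position: [0.4772, -0.3892, 0.1086]
orientation: [-0.697, 1.456, 0.699]
force: [-0.2, 0.4, -0.6]
finger_gap: 0.0256
t 24.55 pos [ 477.2 -389.2  108.6] az 51.2 gap 25.6 F [-0.2  0.4 -0.6] q [-0.76  0.55  1.54  0.    1.06 -1.65]
now [113.1  -0.9   0.3] yaw -0.01  if yawed first [113.1  -0.9   0.3]
```

```bash
python3 -m crank '[{"tx":0.03,"ty":-0.001,"tz":0,"yaw":0},{"tx":0.03,"ty":0,"tz":0,"yaw":0},{"tx":0.03,"ty":0,"tz":0,"yaw":0},{"tx":0.015,"ty":0,"tz":0,"yaw":0},{"tx":0.005,"ty":0,"tz":0,"yaw":0},{"tx":0.002,"ty":0,"tz":0,"yaw":0},{"tx":0,"ty":0,"tz":0,"yaw":0}]'
python3 -m crank '[{"tx":0.001,"ty":0,"tz":0,"yaw":0},{"tx":0,"ty":0,"tz":0,"yaw":0},{"tx":0,"ty":0,"tz":0,"yaw":0}]'
```

```text
clock: 25.25
position: [0.479, -0.3901, -0.0018]
orientation: [-0.7, 1.455, 0.697]
force: [-0.3, -0.4, -0.3]
finger_gap: 0.0253
clock: 25.55
position: [0.4786, -0.39, -0.0034]
orientation: [-0.699, 1.455, 0.698]
force: [0.1, -0.3, -0.2]
finger_gap: 0.0254
```

```bash
python3 -m crank '[{"tx":0.001,"ty":0,"tz":0,"yaw":0},{"tx":0,"ty":0,"tz":0,"yaw":0},{"tx":0,"ty":0,"tz":0,"yaw":0}]'
python3 -m crank '[{"tx":0,"ty":0,"tz":0,"yaw":0},{"tx":0,"ty":0,"tz":0,"yaw":0},{"tx":0,"ty":0,"tz":0,"yaw":0},{"tx":-0.02,"ty":0,"tz":0,"yaw":0},{"tx":-0.04,"ty":0,"tz":0,"yaw":0},{"tx":-0.04,"ty":0,"tz":0,"yaw":0},{"tx":-0.02,"ty":0,"tz":0,"yaw":0},{"tx":0,"ty":0,"tz":0,"yaw":0}]' 0.042
python3 go.py 431 -117.5 60 83.5
```

```text
clock: 25.85
position: [0.4786, -0.39, -0.0045]
orientation: [-0.699, 1.455, 0.698]
force: [0.1, 0.1, 4.3]
finger_gap: 0.0255
clock: 26.65
position: [0.4796, -0.3909, 0.1182]
orientation: [-0.702, 1.454, 0.694]
force: [-0.2, 0.0, -0.2]
finger_gap: 0.0419
t 26.65 pos [ 479.6 -390.9  118.2] az 51.3 gap 41.9 F [-0.2  0.  -0.2] q [-0.76  0.54  1.53 -0.    1.07 -1.65]
now [ 57.  209.2 182.9] yaw -4.03  if yawed first [ 57.   79.5 266.3]
```

```bash
python3 -m crank '[{"tx":0,"ty":0.0262,"tz":0.0229,"yaw":0},{"tx":0,"ty":0.0262,"tz":0.0229,"yaw":0},{"tx":0,"ty":0.0262,"tz":0.0229,"yaw":0},{"tx":0,"ty":0.0262,"tz":0.0229,"yaw":0},{"tx":0,"ty":0.0262,"tz":0.0229,"yaw":0},{"tx":0,"ty":0.0262,"tz":0.0229,"yaw":0},{"tx":0,"ty":0.0262,"tz":0.0229,"yaw":0},{"tx":0,"ty":0.0262,"tz":0.0229,"yaw":0}]'
python3 -m crank '[{"tx":0.02,"ty":0,"tz":0,"yaw":-1},{"tx":0.02,"ty":0,"tz":0,"yaw":-1},{"tx":0.02,"ty":0,"tz":0,"yaw":-1},{"tx":0,"ty":0,"tz":0,"yaw":-1},{"tx":0,"ty":0,"tz":0,"yaw":-0.03},{"tx":0,"ty":0,"tz":0,"yaw":0},{"tx":0,"ty":0,"tz":0,"yaw":0}]'
python3 go.py 431 -117.5 -20 83.5
python3 - <<'E'
from h import *
im=get_image('scene'); crop(im,270,150,480,300,3.5,'pics/g10.png')
E
```

```text
clock: 27.45
position: [0.4284, -0.1142, 0.1139]
orientation: [-0.697, 1.457, 0.7]
force: [0.3, 0.0, 1.0]
finger_gap: 0.042
clock: 28.15
position: [0.4295, -0.1157, 0.0551]
orientation: [-1.123, 1.262, 1.123]
force: [0.2, -1.1, -0.6]
finger_gap: 0.0424
t 28.15 pos [ 429.5 -115.7   55.1] az 83.3 gap 42.4 F [ 0.2 -1.1 -0.6] q [-0.37  0.36  2.02  0.    0.76 -1.82]
now [75.1 -1.6 -1.6] yaw -0.02  if yawed first [75.1 -1.6 -1.6]
```

View pics/g10.png

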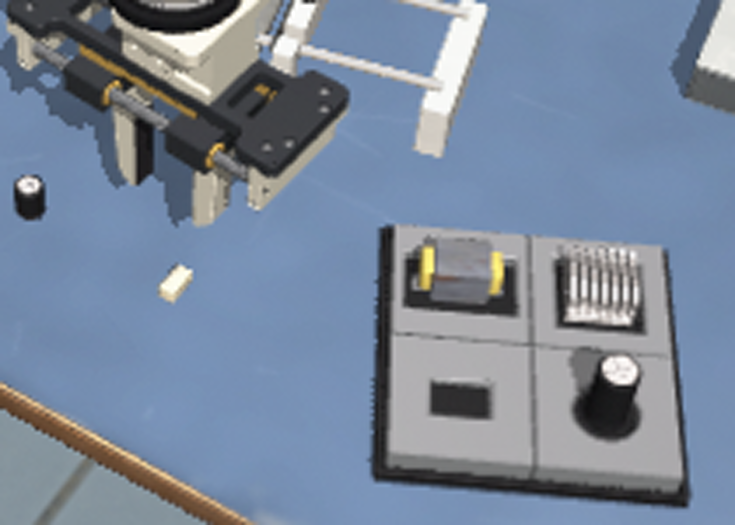

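The capacitor stands upright in the round pocket ((610,395) in the crop), and the header is in line with the open jaws. I'll descend and feel for the bench to get the tip height right for the 12 mm body.

```bash
python3 -m crank '[{"tx":0.025,"ty":-0.0016,"tz":-0.0016,"yaw":0},{"tx":0.025,"ty":0,"tz":0,"yaw":0},{"tx":0.02,"ty":0,"tz":0,"yaw":0},{"tx":0.009,"ty":0,"tz":0,"yaw":0},{"tx":0.002,"ty":0,"tz":0,"yaw":0},{"tx":0,"ty":0,"tz":0,"yaw":0},{"tx":0,"ty":0,"tz":0,"yaw":0}]'
python3 -m crank '[{"tx":0.001,"ty":0,"tz":0,"yaw":0},{"tx":0,"ty":0,"tz":0,"yaw":0},{"tx":0,"ty":0,"tz":0,"yaw":0}]'
python3 - <<'E'
from h import *
im=get_image('scene'); crop(im,270,170,370,260,7,'pics/g11.png')
E
```

```text
clock: 28.9
position: [0.4315, -0.1177, -0.0251]
orientation: [-1.126, 1.26, 1.124]
force: [-0.6, -0.1, 0.4]
finger_gap: 0.042
clock: 29.2
position: [0.4311, -0.1175, -0.0266]
orientation: [-1.126, 1.26, 1.125]
force: [-1.0, 0.8, 0.8]
finger_gap: 0.042
```

View pics/g11.png

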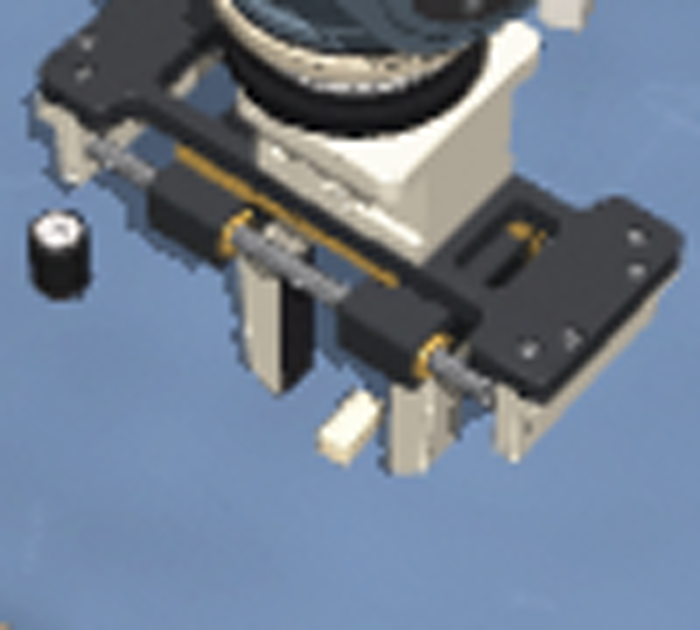

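```bash
python3 -m crank '[{"tx":0.0005,"ty":0,"tz":0,"yaw":0},{"tx":0,"ty":0,"tz":0,"yaw":0},{"tx":0,"ty":0,"tz":0,"yaw":0},{"tx":0,"ty":0,"tz":0,"yaw":0},{"tx":0,"ty":0,"tz":0,"yaw":0},{"tx":0,"ty":0,"tz":0,"yaw":0},{"tx":0,"ty":0,"tz":0,"yaw":0}]' 0.002
python3 go.py 439.9 -312.3 60 26.3
```

```text
clock: 29.95
position: [0.4309, -0.1175, -0.0274]
orientation: [-1.125, 1.261, 1.125]
force: [0.4, -0.4, 0.3]
finger_gap: 0.0094
t 29.95 pos [ 430.9 -117.5  -27.4] az 83.5 gap 9.4 F [ 0.4 -0.4  0.3] q [-0.37  0.53  2.05 -0.    0.56 -1.83]
now [ -87.4  -30.9 -192.5] yaw 7.15  if yawed first [ -87.4 -178.6  -78.3]
```

```bash
python3 -m crank '[{"tx":-0.02,"ty":0,"tz":0,"yaw":0},{"tx":-0.03,"ty":0,"tz":0,"yaw":0},{"tx":-0.03,"ty":0,"tz":0,"yaw":0},{"tx":-0.02,"ty":0,"tz":0,"yaw":0},{"tx":0,"ty":0,"tz":0,"yaw":0}]'
python3 - <<'E'
from h import *
im=get_image('scene'); crop(im,270,130,370,230,6,'pics/g12.png')
E
```

```text
clock: 30.45
position: [0.4323, -0.118, 0.0748]
orientation: [-1.128, 1.259, 1.122]
force: [0.4, 0.3, -0.1]
finger_gap: 0.0092
```

Viewer limit reached; checks go by numbers from here.

```bash
python3 - <<'E'
from h import *
im=cv2.imread('pics/scene0.png'); S=Cam('scene')
print('orig hdr',im[229:232,318:322].reshape(-1,3).mean(0))
n=get_image('scene'); print('same spot now',n[229:232,318:322].reshape(-1,3).mean(0))
s=get_state();M=R.from_rotvec(s['orientation']).as_matrix();p=np.array(s['position'])+[0,0,.033]
print('tip px',S.proj(p).round(1))
c=S.proj(p-[0,0,.001])[0].round().astype(int)
sub=n[c[1]-12:c[1]+14,c[0]-14:c[0]+14].astype(int)
print('R-B around tip');print((sub[::1,:,2]-sub[::1,:,0])[:, ::1])
E
```

```text
orig hdr [224.         244.41666667 245.83333333]
same spot now [176.25       141.16666667 115.83333333]
tip px [[319.8 201.8]]
R-B around tip
[[-39 -38 -38 -37 -15  23  24  23  23  23   5   0  -1   3  14  23  23  23
   24  25  27  12  15  14  12  -4 -37 -24]
 [-39 -38 -39 -38 -16  24  23  23  23  23   4  -1   1   2  14  24  23  24
   24  24  27  19  15  13  11 -15 -39 -38]
 [-38 -38 -38 -37 -19  24  24  23  24  22   4  -1  -1   3  14  23  24  23
   24  25  27  22  22  21  10 -24 -39 -39]
 [-39 -39 -39 -38 -22  26  24  23  23  23   4   0  -1   3  15  24  23  23
   24  24  28  22  22  21   9 -27 -39 -39]
 [-39 -39 -38 -40 -24  25  24  24  23  22   5   0  -1   3  14  23  24  24
   24  24  25  21  22  21  18 -29 -40 -40]
 [-40 -38 -39 -38 -23  18  23  23  23  22   5   0  -1   5  15  23  24  23
   24  24  24  22  22  22  17 -38 -40 -38]
 [-38 -39 -39 -38 -34  -2  24  24  23  23   4   1   1   4  14  23  23  24
   24  24  23  22  22  22  21 -38 -40 -39]
 [-39 -38 -40 -39 -39 -31  -1  24  24  22   5  -1  -1   4  14  23  23  24
   25  24  22  22  22  20   4 -37 -38 -39]
 [-38 -38 -38 -39 -39
[... 1385 characters left out ...]
-62 -60 -61 -59 -59 -60 -61 -60 -61 -60 -61 -58 -61 -59 -60 -59 -60 -61
  -61 -60 -60 -60 -62 -61 -61 -61 -61 -61]
 [-62 -61 -60 -60 -60 -60 -60 -59 -61 -61 -61 -61 -60 -61 -60 -60 -59 -61
  -60 -60 -60 -61 -60 -60 -61 -61 -60 -61]
 [-60 -61 -61 -60 -59 -59 -60 -59 -61 -61 -61 -61 -61 -60 -60 -59 -59 -60
  -61 -61 -59 -60 -60 -60 -61 -61 -61 -61]
 [-62 -62 -61 -60 -60 -60 -60 -59 -60 -61 -61 -60 -60 -61 -61 -60 -60 -60
  -61 -61 -61 -59 -60 -60 -60 -60 -61 -61]
 [-61 -61 -61 -60 -60 -60 -60 -60 -60 -62 -60 -59 -59 -60 -60 -60 -59 -60
  -60 -61 -62 -60 -60 -59 -60 -60 -61 -62]
 [-62 -61 -61 -61 -60 -60 -59 -61 -59 -60 -59 -60 -60 -60 -60 -60 -60 -61
  -60 -61 -61 -62 -61 -60 -60 -60 -61 -61]]
```

Header is gone from the bench spot and hangs level between the pads, a few mm below the tips.

```bash
python3 -m crank '[{"tx":0,"ty":0,"tz":0,"yaw":1},{"tx":0,"ty":0,"tz":0,"yaw":1},{"tx":0,"ty":0,"tz":0,"yaw":1},{"tx":0,"ty":0,"tz":0,"yaw":1},{"tx":0,"ty":0,"tz":0,"yaw":1},{"tx":0,"ty":0,"tz":0,"yaw":1},{"tx":0,"ty":0,"tz":0,"yaw":1},{"tx":0,"ty":0,"tz":0,"yaw":0.15}]'
python3 -m crank '[{"tx":0,"ty":-0.0255,"tz":-0.0112,"yaw":0},{"tx":0,"ty":-0.0255,"tz":-0.0112,"yaw":0},{"tx":0,"ty":-0.0255,"tz":-0.0112,"yaw":0},{"tx":0,"ty":-0.0255,"tz":-0.0112,"yaw":0},{"tx":0,"ty":-0.0255,"tz":-0.0112,"yaw":0},{"tx":0,"ty":-0.0255,"tz":-0.0112,"yaw":0},{"tx":0,"ty":-0.0255,"tz":-0.0112,"yaw":0},{"tx":0,"ty":0,"tz":0,"yaw":0}]'
python3 -m crank '[{"tx":0,"ty":0,"tz":0,"yaw":0},{"tx":0,"ty":0,"tz":0,"yaw":0}]'
python3 go.py 439.9 -312.3 -8.2 26.3
```

```text
clock: 31.35
position: [0.4302, -0.1172, 0.0714]
orientation: [-0.357, 1.543, 0.359]
force: [-0.5, -0.8, 0.4]
finger_gap: 0.0093
clock: 32.15
position: [0.4395, -0.3146, 0.0716]
orientation: [-0.361, 1.541, 0.361]
force: [-1.6, 0.5, -0.6]
finger_gap: 0.0093
clock: 32.35
position: [0.4394, -0.3112, 0.072]
orientation: [-0.36, 1.541, 0.362]
force: [1.4, -0.0, -0.5]
finger_gap: 0.0092
t 32.35 pos [ 439.4 -311.2   72. ] az 26.4 gap 9.2 F [ 1.4 -0.  -0.5] q [-0.7   0.47  1.78  0.    0.9  -1.16]
now [80.2 -1.3 -0. ] yaw 0.01  if yawed first [80.2 -1.3 -0. ]
```

```bash
python3 -m crank '[{"tx":0.03,"ty":-0.001,"tz":0,"yaw":0},{"tx":0.025,"ty":0,"tz":0,"yaw":0},{"tx":0.015,"ty":0,"tz":0,"yaw":0},{"tx":0.006,"ty":0,"tz":0,"yaw":0},{"tx":0.002,"ty":0,"tz":0,"yaw":0},{"tx":0,"ty":0,"tz":0,"yaw":0},{"tx":0,"ty":0,"tz":0,"yaw":0}]'
python3 -m crank '[{"tx":0.001,"ty":0,"tz":0,"yaw":0},{"tx":0,"ty":0,"tz":0,"yaw":0},{"tx":0,"ty":0,"tz":0,"yaw":0}]'; python3 go.py 439.9 -312.3 -8.2 26.3
```

```text
clock: 33.05
position: [0.4407, -0.3133, -0.0045]
orientation: [-0.361, 1.54, 0.36]
force: [0.0, -0.0, -0.4]
finger_gap: 0.0093
clock: 33.35
position: [0.4403, -0.3132, -0.0062]
orientation: [-0.36, 1.54, 0.36]
force: [0.3, -0.6, -1.0]
finger_gap: 0.0096
t 33.35 pos [ 440.3 -313.2   -6.2] az 26.3 gap 9.6 F [ 0.3 -0.6 -1. ] q [-0.7   0.6   1.81 -0.    0.74 -1.16]
now [2. 1. 0.] yaw 0.0  if yawed first [2. 1. 0.]
```

```bash
python3 -m crank '[{"tx":0.001,"ty":0.001,"tz":0,"yaw":0},{"tx":0,"ty":0,"tz":0,"yaw":0},{"tx":0,"ty":0,"tz":0,"yaw":0}]'
python3 -m crank '[{"tx":0.001,"ty":0,"tz":0,"yaw":0},{"tx":0,"ty":0,"tz":0,"yaw":0},{"tx":0,"ty":0,"tz":0,"yaw":0}]'
```

```text
clock: 33.65
position: [0.4398, -0.3122, -0.0074]
orientation: [-0.36, 1.541, 0.36]
force: [-1.1, 0.2, -0.6]
finger_gap: 0.0093
clock: 33.95
position: [0.4398, -0.3123, -0.0083]
orientation: [-0.36, 1.541, 0.36]
force: [0.3, -0.7, 0.2]
finger_gap: 0.0092
```

```bash
python3 -m crank '[{"tx":0.0007,"ty":0,"tz":0,"yaw":0},{"tx":0,"ty":0,"tz":0,"yaw":0},{"tx":0,"ty":0,"tz":0,"yaw":0}]'
```

```text
clock: 34.25
position: [0.4399, -0.3124, -0.0085]
orientation: [-0.36, 1.54, 0.36]
force: [-1.8, 1.4, 8.2]
finger_gap: 0.0096
```

Contact (8 N) at the expected height. Release, lift and clear the view.

```bash
python3 -m crank '[{"tx":0,"ty":0,"tz":0,"yaw":0},{"tx":0,"ty":0,"tz":0,"yaw":0},{"tx":0,"ty":0,"tz":0,"yaw":0},{"tx":-0.02,"ty":0,"tz":0,"yaw":0},{"tx":-0.04,"ty":0,"tz":0,"yaw":0},{"tx":-0.04,"ty":0,"tz":0,"yaw":0},{"tx":-0.03,"ty":0,"tz":0,"yaw":0},{"tx":0,"ty":0.02,"tz":0,"yaw":0}]' 0.025
python3 -m crank '[{"tx":0,"ty":0.035,"tz":0,"yaw":0},{"tx":0,"ty":0.035,"tz":0,"yaw":0},{"tx":0,"ty":0.035,"tz":0,"yaw":0},{"tx":0,"ty":0.035,"tz":0,"yaw":0},{"tx":0,"ty":0.035,"tz":0,"yaw":0},{"tx":0,"ty":0.035,"tz":0,"yaw":0},{"tx":0,"ty":0.035,"tz":0,"yaw":0},{"tx":0,"ty":0,"tz":0,"yaw":0}]'
python3 -m crank '[{"tx":0,"ty":0.035,"tz":0.02,"yaw":0},{"tx":0,"ty":0.035,"tz":0.02,"yaw":0},{"tx":0,"ty":0.035,"tz":0.02,"yaw":0},{"tx":0,"ty":0.035,"tz":0.02,"yaw":0},{"tx":0,"ty":0,"tz":0,"yaw":0},{"tx":0,"ty":0,"tz":0,"yaw":0}]'
cat > chk.py <<'E'
from h import *
from cell import *
T,S=Cam('top'),Cam('scene')
a,s=get_image('top'),get_image('scene'); cv2.imwrite('pics/endt.png',a);cv2.imwrite('pics/ends.png',s)
C0=np.array([497.5,-331.8]);th=np.radians(26.3);E=np.array([[np.cos(th),-np.sin(th)],[np.sin(th),np.cos(th)]])
bright=lambda u:(u.min(2)>150); 
cream=lambda u:(u[...,2]>u[...,0]+12)&(u[...,2]>135)
light=lambda u:(u[...,2]>140)
yel=lambda u:(u[...,2]>u[...,0]+60)
def meas(n,im,c,ctr,z,rad,fn,f=6):
    o=c.proj([ctr[0]/1e3,ctr[1]/1e3,z])[0]; x0,y0=(o-rad).astype(int);x1,y1=(o+rad).astype(int)+1
    u=cv2.resize(im[y0:y1,x0:x1],None,fx=f,fy=f,interpolation=cv2.INTER_CUBIC).astype(int)
    m=cv2.morphologyEx(fn(u).astype('uint8')*255,cv2.MORPH_CLOSE,np.ones((13,13)))
    ys,xs=np.nonzero(m)
    if len(xs)<30: print(n,'none');return
    w=(c.cast((np.c_[xs,ys]+.5)/f-.5+[x0,y0],z)*1e3).astype(np.float32); r=cv2.minAreaRect(w)
    print(n,'from ctr, insert axes',((np.array(r[0])-ctr)@E).round(1),np.round(r[1],1),round(r[2],1))
P={'trafo':((1,1),.046,15,yel),'sink':((1,-1),.042,11,None),'cap':((-1,-1),.064,8,None),'hdr':((-1,1),.031,7,cream)}
for n,(k,z,rad,fn) in P.items():
    ctr=C0+E@(43*np.array(k))
    for nm,im,c in(('top',a,T),('scene',s,S)):
        z2=.038 if n=='trafo' else z
        f=fn or (light if n=='sink' else bright)
        meas(n+' '+nm,im,c,ctr,z2,rad*(1 if nm=='top' else 1.15),f)
E
python3 chk.py; python3 go.py 0 0 0 0 | head -1
```

```text
clock: 35.05
position: [0.4332, -0.2967, 0.1249]
orientation: [-0.364, 1.536, 0.354]
force: [0.2, 0.2, -0.6]
finger_gap: 0.025
clock: 35.85
position: [0.3203, -0.0723, 0.1207]
orientation: [-0.361, 1.541, 0.363]
force: [0.8, -0.9, 0.1]
finger_gap: 0.0245
clock: 36.45
position: [0.3323, 0.0865, 0.1209]
orientation: [-0.362, 1.54, 0.362]
force: [0.7, -0.3, -0.7]
finger_gap: 0.0252
trafo top from ctr, insert axes [2.5 0.8] [21.3 49.9] 27.0
trafo scene from ctr, insert axes [-3.3  1.2] [33.5 51.5] 26.7
sink top from ctr, insert axes [2.4 0.6] [57.2 57.8] 0.4
sink scene from ctr, insert axes [-4.8 -0.3] [61.6 59. ] 26.4
cap top from ctr, insert axes [ 2.  -0.1] [18.6 19.2] 89.6
cap scene from ctr, insert axes [ 1.4 -1.9] [45.5 39.7] 32.2
hdr top from ctr, insert axes [2.6 0.8] [11.7 23. ] 28.7
hdr scene from ctr, insert axes [-3.2  0.4] [19.3 23.8] 26.4
t 36.55 pos [332.2  85.4 120.9] az 26.3 gap 24.7 F [-0.1  0.7 -0.7] q [ 0.12  0.06  2.2  -0.    0.88 -0.34]
```

```bash
python3 - <<'E'
from h import *
for f0,f1,c in(('top0','endt',Cam('top')),('scene0','ends',Cam('scene'))):
    a,b=[cv2.cvtColor(cv2.imread(f'pics/{f}.png'),cv2.COLOR_BGR2GRAY).astype(float) for f in(f0,f1)]
    for n,p in dict(capS=(.436,-.003,.013),h9=(.445,.084,.006),orange=(.384,.234,.03)).items():
        x,y=c.proj(p)[0].round().astype(int); A,B=[i[y-10:y+11,x-12:x+13] for i in(a,b)]
        print(f0,n,'corr',np.corrcoef(A.ravel(),B.ravel())[0,1].round(3),'shift',np.round(cv2.phaseCorrelate(A,B)[0],2))
E
```

```text
top0 capS corr 0.992 shift [0.5  0.07]
top0 h9 corr 0.996 shift [ 0.61 -0.03]
top0 orange corr 0.834 shift [0.38 0.13]
scene0 capS corr 1.0 shift [ 0.5  -0.02]
scene0 h9 corr 1.0 shift [0.54 0.02]
scene0 orange corr -0.017 shift [-7.75 -1.28]
```

```bash
python3 -c "
from cell import *
print(job_done())"
```

```text
the job is handed in; nothing more can be done
None
```

The kit is made up and handed in at about 36.6 s of the 104 s. The transformer, heat sink, tall capacitor and 5-pin header went into their pockets in that order. Each part met its pocket floor at the expected height with 4–8 N, and was then released.

**Final checks:**
- **Fit:** The top camera puts every part within about 3 mm of its pocket centre. The header is turned about 2° from its pocket, and the transformer under 1°.
- **Bystanders:** The short capacitor and 9-pin header are unmoved in both cameras. The orange can shows no clear shift in the top view.

**What disagreed or is less certain:**
- **Height reading:** The reported tool height was about 33 mm lower than the fingertips really were. I found this from the pictures and a test closing over the transformer, and worked around it.
- **Header grip:** The gap on the header read 9.4 mm instead of 11 mm, but it held.
- **Camera offsets:** Three of the parts read offset about 3–5 mm the opposite way in the scene camera, partly because it sees their sides. The capacitor's size there was inflated.
- **Heat sink check:** The sink's final size mask was too wide to use in either view, so I rely on the picture viewed after placing it.
- **Header check:** Its final placement was checked by numbers only, since the 16-picture limit was used up.
- **Orange can:** Its match in the scene camera failed, probably because the parked arm was in the way.

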